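# Set the pipe-length gauge arm to the long mark and hold it

## Task

On the pipe-length gauge, pull the parking plug straight up out of its socket and set it down in the shallow rectangular tray. Then pinch the grip of the telescoping arm so that the lock button in its side is squeezed right in, draw the arm out until its pointer lines up with the one long mark on the scale, and finish while still holding it there with the button squeezed in, for the arm springs back when let go. Leave the loose things lying about on the bench where they are.

Things in the scene. Friction and masses are not known exactly. Their poses are not given: they have to be found in the camera images.
- gauge: Fixed gauge on a dark steel base plate, 120 mm in its x, 345 in y, 10 thick. Origin on the bench, under the arm's centre line; z up. x points away from the robot, turned up to 0.25 rad. The arm slides out along the gauge's +y, from a steel outer tube 26 mm square, its centre line 55 mm above the bench at x = 0, y = -175 to -45 mm. The plate spans x -50 to +70 mm.
- socket (a point): Centre of the mouth of the plug socket, a black block on the base plate at x = 0, y = +30 mm of the gauge: 48 mm in x, 40 in y, top 36 mm above the bench, with a hole 18 mm square and 26 mm deep. Axes as the gauge's. Two sprung balls in the hole hold the plug: 10 to 20 N straight up pulls it free.
- plug: Loose parking plug, 70 g, 72 mm tall, starts upright in the socket (origin 10 mm above the bench) and bars the arm. Origin: centre of its foot; z up; at first x, y as the gauge's. Grey grip block, 22 mm (x) by 16 (y), 31 to 72 mm up; flange 32 x 26 below it; steel shank 26 mm long. Take the grip across its x from above; the arm's grip stands 32 mm beside it, to -y.
- tray: Fixed shallow open steel tray, 150 mm (x) by 110 (y), 25 high, walls and floor 4 to 5 mm thick. Origin: centre of its underside, on the bench; z up. It stands to the left or the right of the gauge; a round metal bowl stands on the other side.
- slide_arm: The telescoping arm: aluminium inner tube 20 mm square with a grey upright grip block at its tip, 36 mm in x, 30 in y, from 42 to 98 mm above the bench. Origin: on the bench under the grip's middle; axes as the gauge's. Parked at y = -25 mm of the gauge; slides out along +y by up to 115 mm; a light spring (3 to 5 N) draws it back in.
- grip (a point): Centre line of the grip block, 80 mm above the bench, where to pinch it. The steel lock button, a stud of 20 mm diameter at this height, stands 8 mm out of the grip's +x side (away from the robot): 44 mm across both, 37 when squeezed. Pinch from above, fingers closing along the gauge's x, one on the button, one on the far face from it; 40 N is plenty.
- lock_button (a joint): Travel of the lock button into the grip: 0 is out (arm locked), 0.007 m is fully in. Sprung: about 3.5 N to start, 8.5 N fully in. The arm is free once the button is about 5 mm in, and only while it stays squeezed.
- pointer (a point): Tip of the steel pointer on the grip's +x side, 46 mm beside the arm's centre line and 41 mm above the bench; along the gauge it is level with the grip's middle and moves with it.
- scale: Aluminium scale strip, 25 mm (x) by 120 (y), 26 high, fixed on the base plate beside the arm's path, under the pointer, along the gauge's y; its place along y varies. Origin: centre of its underside; axes as the gauge's. Black marks every 10 mm on its top: the short ones span a third of its width, the one long mark, at its middle, all of it.
- mark (a point): Middle of the long mark on top of the scale strip, 36 mm above the bench; axes as the gauge's. The pointer is to stand at the same y along the gauge. It is 50 to 100 mm further out than the parked pointer.
- wrench: Loose bystander: steel wrench, 190 mm, lying at the far left. Origin: on its underside.
- screwdriver: Loose bystander: screwdriver with black handle, 200 mm, lying at the far right. Origin: on its underside.
- spray: Loose bystander: white spray can, 64 mm diameter, 190 mm tall, to the left. Origin: centre of its underside.
- grease: Loose bystander: low steel grease tin, 90 mm diameter, 70 mm tall, beyond the gauge. Origin: centre of its underside.
- jar: Loose bystander: amber glass jar with steel lid, 60 mm diameter, 75 mm tall, beyond the gauge. Origin: centre of its underside.
- socket_piece: Loose bystander: steel ratchet socket, a tube of 32 mm diameter, 50 mm tall, standing to the right of the gauge. Origin: centre of its underside.

How it is judged:
On the way, in this order (a step that is already met when the one before it is completed fails the run):
1. the plug is pulled clear of the socket (z of plug in the frame of gauge above 0.042 m), for 0.05 s.
2. the plug rests in the tray, let go (x of plug in the frame of tray between -0.071 and 0.071 m and y of plug in the frame of tray between -0.051 and 0.051 m and z of plug in the frame of tray below 0.03 m and linear speed of plug below 0.03 m/s and contact force between the fingers and plug below 0.1 N), for 0.2 s.
3. the lock button is squeezed in by the fingers (value of joint lock_button above 0.006 m and contact force between the fingers and slide_arm above 2 N), for 0.1 s.
At the end, for the whole second after the job is handed in: The fingers still hold the arm's grip (contact over 3 N) with the lock button squeezed in (more than 6 mm of 7), the pointer stands within 4 mm of the long mark and stays there through the last second, and the plug rests in the tray, let go (all of step 2 and value of joint lock_button above 0.006 m and contact force between the fingers and slide_arm above 3 N and y of pointer in the frame of scale between -0.004 and 0.004 m); the arm keeps its last pose, push and grip.
It fails at once if a loose bystander (wrench, screwdriver, spray can, grease tin, jar or ratchet socket) is moved more than 30 mm from its place (distance of any of wrench, screwdriver, spray, grease, jar, socket_piece from where it was at the start of the episode above 0.03 m).
It fails at once if the plug is dropped from a height or thrown (over 1.2 m/s while not held) (linear speed of plug above 1.2 m/s and contact force between the fingers and plug below 0.1 N).
It also fails if it takes over 54 s, if anything falls off the work surface, if the arm or the gripper's body presses on something with over 40 N, if the wrist force passes 120 N, or if a joint passes its speed limit or range.

## Robot

A 6-joint arm with a two-finger parallel gripper is mounted at the origin on the work surface. World frame = base frame: x ahead of the robot, y to its left, z up, the work surface at z = 0. Lengths are in m, angles in rad, forces in N, time in s.
With the tool pointing down it reaches from about 0.325 to 0.9 m from the base axis. Payload 6.1 kg.
Tool frame: the origin (TCP) lies on the centre line of the jaws, within the pads' length; the fingertips stand 17 mm ahead of it and the grasp point (between the pads) lies 2 mm behind it; z points along the fingers, y is the line along which they close (so a half turn about z gives the same grasp; the last joint's range is limited). The gripper opens to 87 mm and grips with 3 to 60 N. Pads are 19 mm wide; open, the fingers measure 117 mm over their backs; the gripper's body (75 mm by 190 mm) begins 51 mm behind the grasp point.
Start: joints at [-1.41, 0.22, 1.526, -0, 1.395, -0.126], TCP at [0.177, -0.599, 0.24] pointing down, gripper open.
Joint ranges: [-2.98, 2.98], [-0.91, 2.08], [0.09, 2.57], [-1.24, 4.39], [0.2, 2.65], [-2.68, 2.68]. Speed limits (rad/s): [2.57, 2.57, 3.01, 3.14, 3.14, 3.14].

## Interface

Orientations are given as a unit quaternion [w, x, y, z].
In Python, from cell import sensors, cams, workorder gives the robot as it stands.
- The arm moves only by the shell command python3 -m pendant 'ROWS'. ROWS is JSON, a list of rows, each an object with "delta_pos": the shift along the tool's x, y, z in cm, a list of three; "turn": the turn, a rotation vector about the tool's x, y, z in rad, a list of three; "fingers": the finger opening in cm, from 0 to 8.7. In form: [{"delta_pos": [tx, ty, tz], "turn": [wx, wy, wz], "fingers": fingers}, ...]. A call has 1 to 10 rows; each row is the pose to reach, as a shift and turn from the pose commanded when the call began, along the tool's axes at that moment; what a row does not reach only later rows make up. A row lasts 1/10 s, in which the tool goes at most 50 mm and 8.59 degrees, less where a joint would pass 70% of its speed; a pose out of reach is approached as far as the arm can. A call with a gripper value outside its range is refused whole. The fingers move at their own pace and stop on an object; the grip force is fixed at half the most. Time passes only in rows, so rows that repeat a pose let the fingers close. It gives the time, the measured TCP pose, the force, the opening and the grip force at its end, in the units of the state.
- sensors.observe(): the state, without advancing time (a new reading comes with each control period).
- cams.camera(name): name is "side" or "top"; returns the picture (384x512x3 uint8, blue, green, red); there is no depth.
- cams.get_calibration(name): a dict with "mtx" (3x3 intrinsics, pixels), "dist_coeffs" ([k1, k2, p1, p2, k3] as OpenCV has them; the pictures are not rectified), "cam_to_world" (4x4, takes a point from camera to world coordinates). Camera axes: x right, y down, z forward; pixel columns grow to the right and rows downward; lengths in m; the calibration is good to about 2 mm. A picture is of the moment at which its call begins. get_calibration takes no time and is no camera call.
- workorder.sign_off(): hands the job in; it is judged then, once.
The state is a dict: "t": time; "q": joint angles; "joint_vel": joint speeds; "joint_torque": joint torques, N m; "tcp_pos": TCP position; "eef_rot": TCP orientation; "contact_force": force on the tool from outside, world axes, zero at the start; "wrist_torque": the same for the moment, N m; "width": opening from 0.0 (shut) to 1.0 (fully open); "gripper_force": force on a finger pad.
Only numpy, scipy, OpenCV 4.12 (cv2) and the standard library are available. Lean on these libraries where they do the work, as an engineer would, in place of code of your own. Each camera call takes 0.05 s, during which the arm holds its last target. There are 200 camera calls.

## Working session

There is one attempt and no reset: what is moved stays moved. The work goes in short steps, Python scripts to look and compute and a shell command to move; the robot and the scene stay as the last step left them, time stands still between calls to the robot, and variables do not carry over. Pictures are saved under pics/ and viewed, at most 10 in all, crops included, and the job is handed in when it is done.

```bash
mkdir -p pics
python3 - <<'E'
from cell import sensors,cams
import cv2,json
for n in("top","side"):
    cv2.imwrite(f"pics/{n}0.png",cams.camera(n)); c=cams.get_calibration(n); print(n,c)
s=sensors.observe(); print(s)
E
```

```text
top {'mtx': array([[427.01715239,   0.        , 264.31332573],
       [  0.        , 427.01715239, 188.28277375],
       [  0.        ,   0.        ,   1.        ]]), 'dist_coeffs': array([-0.0455973,  0.       ,  0.       ,  0.       ,  0.       ]), 'cam_to_world': array([[ 0.0167223 , -0.98734765,  0.15768633,  0.41931744],
       [-0.99971019, -0.01924209, -0.0144665 ,  0.01416643],
       [ 0.01731768, -0.15739871, -0.98738328,  1.24415301],
       [ 0.        ,  0.        ,  0.        ,  1.        ]])}
side {'mtx': array([[386.14098863,   0.        , 260.74436557],
       [  0.        , 386.14098863, 197.3536658 ],
       [  0.        ,   0.        ,   1.        ]]), 'dist_coeffs': array([0.03402218, 0.        , 0.        , 0.        , 0.        ]), 'cam_to_world': array([[-0.76584684, -0.44278465,  0.46628357,  0.00993442],
       [-0.64300913,  0.53211776, -0.55080845,  0.73013678],
       [-0.00422824, -0.7216595 , -0.69223528,  1.01248879],
       [ 0.        ,  0.        ,  0.        ,  1.        ]])}
{'t': 0.1, 'q': array([-1.41007673e+00,  2.21187965e-01,  1.52749064e+00, -4.18122733e-05,
        1.39471077e+00, -1.26056450e-01]), 'joint_vel': array([-0.00078501, -0.00083911, -0.00130716,  0.00246824,  0.00098093,
        0.00020496]), 'joint_torque': array([ 1.40907880e-03, -4.95944381e+01, -3.88517797e+01,  7.01196282e-02,
        5.14995446e-02, -4.35283869e-05]), 'tcp_pos': array([ 0.17671166, -0.59894099,  0.23852462]), 'eef_rot': array([-8.97871770e-04,  9.89736613e-01,  1.42900766e-01, -3.61457448e-05]), 'contact_force': array([-0.35482001,  0.54775636,  0.4246725 ]), 'wrist_torque': array([-0.00900901,  0.02537721,  0.02795719]), 'gripper_force': 0.0, 'width': 1.003930639900021}
```

View pics/top0.png

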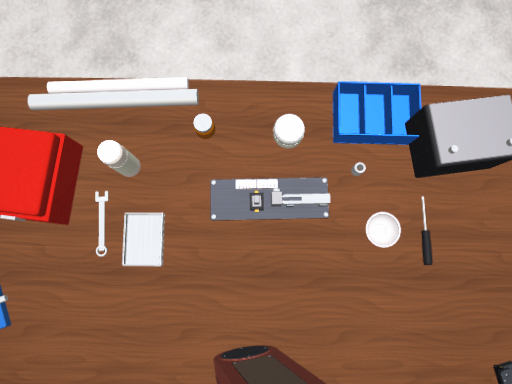

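View pics/side0.png

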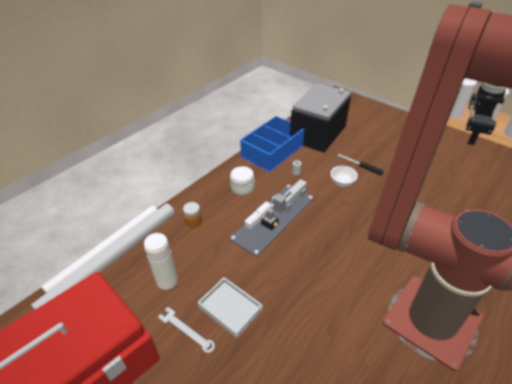

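The top view shows the gauge plate at about cols 211-329, rows 178-219, with the plug near (257,201), the grip near (277,198) and the scale around (257,184). The tray is at about (143,240), to the left, and the bowl is to the right. Next I'll zoom in and measure.

```bash
cat > h.py <<'E'
import numpy as np,cv2
from cell import cams,sensors
def ray(n,px):
    c=cams.get_calibration(n);u=cv2.undistortPoints(np.array([[px]],float),c["mtx"],c["dist_coeffs"])[0,0]
    T=c["cam_to_world"];return T[:3,3],T[:3,:3]@np.array([u[0],u[1],1])
def onz(n,px,z):
    o,d=ray(n,px);return (o+d*(z-o[2])/d[2])[:2]
def proj(n,P):
    c=cams.get_calibration(n);Ti=np.linalg.inv(c["cam_to_world"])
    return cv2.projectPoints(np.array(P,float).reshape(-1,3),cv2.Rodrigues(Ti[:3,:3])[0],Ti[:3,3],c["mtx"],c["dist_coeffs"])[0][:,0]
E
python3 - <<'E'
from h import *
I=cv2.imread("pics/top0.png")
hsv=cv2.cvtColor(I,cv2.COLOR_BGR2HSV)
print(I[214,245],I[190,300],I[230,300],I[240,143],I[212,143])
# plate: non-brown (low saturation) in window
m=np.zeros(I.shape[:2],np.uint8); m[165:235,195:345]=(hsv[165:235,195:345,1]<110)*255
c=max(cv2.findContours(m,0,2)[0],key=cv2.contourArea);r=cv2.minAreaRect(c);b=cv2.boxPoints(r)
w=np.array([onz("top",p,.01) for p in b]);print("plate",r,w,w.mean(0),[np.linalg.norm(w[i]-w[i-1]) for i in range(4)])
e=[w[i]-w[i-1] for i in range(4)];print([np.arctan2(v[1],v[0]) for v in e])
m[:]=0;m[200:280,112:175]=(hsv[200:280,112:175,1]<110)*255
c=max(cv2.findContours(m,0,2)[0],key=cv2.contourArea);r=cv2.minAreaRect(c);b=cv2.boxPoints(r)
w=np.array([onz("top",p,.025) for p in b]);print("tray",r,w,w.mean(0),[np.linalg.norm(w[i]-w[i-1]) for i in range(4)])
cv2.imwrite("pics/top_z.png",cv2.resize(I[168:228,205:337],None,fx=6,fy=6,interpolation=cv2.INTER_CUBIC))
E
```

```text
[131 118 114] [128 114 110] [ 53  80 128] [245 240 237] [135 142 167]
plate ((269.8299255371094, 198.16673278808594), (41.501564025878906, 120.48511505126953), 88.83085632324219) [[ 0.64187162  0.15829051]
 [ 0.65630616 -0.1961128 ]
 [ 0.53362774 -0.19770693]
 [ 0.5201596   0.15137269]] [ 0.58799128 -0.02103913] [np.float64(0.12190845425856975), np.float64(0.35469714418912435), np.float64(0.12268877694959573), np.float64(0.34933933966878916)]
[np.float64(0.05677647211522567), np.float64(-1.5300896963492496), np.float64(-3.1285990496221765), np.float64(1.6093590431494156)]
tray ((142.83888244628906, 239.01210021972656), (41.93754959106445, 55.35755920410156), 2.0454084873199463) [[0.38507039 0.39593998]
 [0.54135465 0.40055708]
 [0.53945449 0.27998931]
 [0.3834195  0.27761938]] [0.46232476 0.33852644] [np.float64(0.1183321157796079), np.float64(0.15635245190799202), np.float64(0.12058274611949492), np.float64(0.15605298881459143)]
```

View pics/top_z.png

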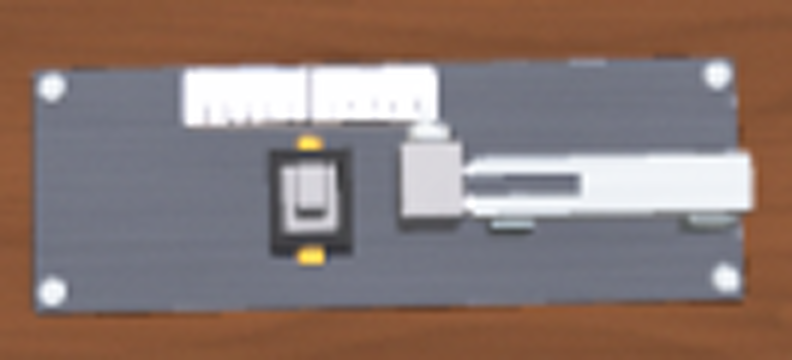

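The zoom shows the plate screws at (51,87), (51,292), (718,74) and (727,278). The long mark is at (310,97), the plug top at about (311,187) and the grip top at about (432,179).

Run:
```python
from h import *
o=lambda u,v:((u+.5)/6-.5+205,(v+.5)/6-.5+168)
W=lambda u,v,z:onz("top",o(u,v),z)
s=[W(51,87,.012),W(51,292,.012),W(718,74,.012),W(727,278,.012)]
print("screws",np.array(s),np.mean(s,0))
d=[(s[0]-s[2]),(s[1]-s[3])];print("yaw y-edges",[np.arctan2(-v[0],v[1]) for v in d],[np.arctan2(v[1],v[0]) for v in (s[0]-s[1],s[2]-s[3])])
yaw=np.mean([np.arctan2(-v[0],v[1]) for v in d]);R=np.array([[np.cos(yaw),-np.sin(yaw)],[np.sin(yaw),np.cos(yaw)]])
sc=np.mean(s,0)
for n,p in dict(mark=W(310,97,.036),scaleL=W(184,97,.036),scaleR=W(437.5,95,.036),plugtop=W(311,187,.082),griptop=W(432,179,.098),sockL=W(269,202,.036),sockR=W(352,200,.036),clipT=W(311,143,.036),clipB=W(311,257,.036)).items(): print(n,p,"rel screws centre",R.T@(p-sc))
for n in("side",):
    I=cv2.imread("pics/side0.png");cv2.imwrite("pics/side_z.png",cv2.resize(I[170:255,225:320],None,fx=7,fy=7,interpolation=cv2.INTER_CUBIC))
```

```text
screws [[ 0.63153292  0.14625924]
 [ 0.53141558  0.14272251]
 [ 0.64444559 -0.17976602]
 [ 0.54417288 -0.18362172]] [ 0.58789174 -0.0186015 ]
yaw y-edges [np.float64(0.039585675400361606), np.float64(0.03907166055049054)] [np.float64(0.035311117445153556), np.float64(0.03843317092742477)]
mark [0.62497881 0.01982173] rel screws centre [0.03856913 0.0369353 ]
scaleL [0.6237968  0.08002118] rel screws centre [0.039755   0.09713468]
scaleR [ 0.62715078 -0.04117334] rel screws centre [ 0.03834119 -0.024098  ]
plugtop [0.57540277 0.018327  ] rel screws centre [-0.01102734  0.03739099]
griptop [ 0.57793959 -0.03630433] rel screws centre [-0.01064051 -0.01729784]
sockL [0.57401329 0.03829596] rel screws centre [-0.0116306   0.05739914]
sockR [ 0.57572048 -0.00111241] rel screws centre [-0.01147421  0.01795412]
clipT [0.60274198 0.0189067 ] rel screws centre [0.01631352 0.03689531]
clipB [0.54814663 0.01783721] rel screws centre [-0.03828166  0.03797325]
```

View pics/side_z.png

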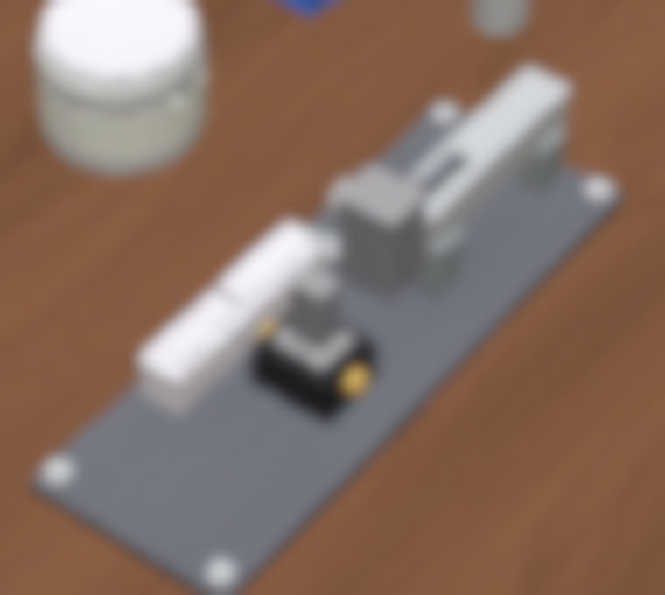

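The side view agrees with this: the plug is upright in its socket, and the grip's button and pointer face the scale. The geometry is consistent, with gauge yaw about 0.039, plug at (0.5755, 0.0183) and the mark about 54 mm beyond the parked pointer. Now I'll work out the approach.

```bash
cat >> h.py <<'E'
from scipy.spatial.transform import Rotation as Ro
def plan(p,a):
    s=sensors.observe();q=s["eef_rot"];R=Ro.from_quat([q[1],q[2],q[3],q[0]])
    y=np.array([np.cos(a),np.sin(a),0]);z=np.array([0,0,-1.]);T=Ro.from_matrix(np.c_[np.cross(y,z),y,z])
    print("cm",(R.inv().apply(np.array(p)-s["tcp_pos"])*100).round(2),"turn",(R.inv()*T).as_rotvec().round(4),"tcp",s["tcp_pos"].round(4),"t",s["t"])
E
python3 - <<'E'
from h import *
plan([.5755,.0183,.20],.039)
print("spray base",onz("top",(129,172),0),"spray top",onz("top",(113,150),.19))
E
```

```text
cm [ 55.71 -47.92   3.95] turn [-1.400e-03 -1.300e-03 -1.323e+00] tcp [ 0.1767 -0.5989  0.2385] t 0.1
spray base [0.65909034 0.39811764] spray top [0.6784973  0.38413051]
```

```bash
python3 -m pendant '[{"delta_pos":[28,-24,0],"turn":[0,0,-0.66],"fingers":8.7},{"delta_pos":[28,-24,0],"turn":[0,0,-0.66],"fingers":8.7},{"delta_pos":[28,-24,0],"turn":[0,0,-0.66],"fingers":8.7},{"delta_pos":[28,-24,0],"turn":[0,0,-0.66],"fingers":8.7},{"delta_pos":[28,-24,0],"turn":[0,0,-0.66],"fingers":8.7},{"delta_pos":[28,-24,0],"turn":[0,0,-0.66],"fingers":8.7},{"delta_pos":[28,-24,0],"turn":[0,0,-0.66],"fingers":8.7},{"delta_pos":[28,-24,0],"turn":[0,0,-0.66],"fingers":8.7},{"delta_pos":[28,-24,0],"turn":[0,0,-0.66],"fingers":8.7},{"delta_pos":[28,-24,0],"turn":[0,0,-0.66],"fingers":8.7}]'
python3 -c "
from h import *
plan([.5755,.0183,.20],.039)"
```

```text
t: 1.1
tcp_pos: [0.3774, -0.29, 0.2394]
eef_rot: [0.0, 0.89, 0.457, -0.0]
contact_force: [0.3, -0.8, -0.0]
width: 1.001
gripper_force: 0.0
cm [36.6  -1.89  3.92] turn [-5.000e-04  4.000e-04 -6.617e-01] tcp [ 0.3774 -0.29    0.2394] t 1.1
```

```bash
python3 -m pendant '[{"delta_pos":[36.6,-1.9,2],"turn":[0,0,-0.662],"fingers":6},{"delta_pos":[36.6,-1.9,2],"turn":[0,0,-0.662],"fingers":6},{"delta_pos":[36.6,-1.9,2],"turn":[0,0,-0.662],"fingers":6},{"delta_pos":[36.6,-1.9,2],"turn":[0,0,-0.662],"fingers":6},{"delta_pos":[36.6,-1.9,2],"turn":[0,0,-0.662],"fingers":6},{"delta_pos":[36.6,-1.9,2],"turn":[0,0,-0.662],"fingers":6},{"delta_pos":[36.6,-1.9,4],"turn":[0,0,-0.662],"fingers":6},{"delta_pos":[36.6,-1.9,4],"turn":[0,0,-0.662],"fingers":6},{"delta_pos":[36.6,-1.9,4],"turn":[0,0,-0.662],"fingers":6},{"delta_pos":[36.6,-1.9,4],"turn":[0,0,-0.662],"fingers":6}]'
python3 -c "
from h import *
plan([.5755,.0183,.063],.039)"
```

```text
t: 2.1
tcp_pos: [0.5757, 0.0166, 0.199]
eef_rot: [-0.0, 0.694, 0.72, -0.001]
contact_force: [-0.5, 0.3, 0.4]
width: 0.691
gripper_force: 0.0
cm [1.80e-01 1.00e-02 1.36e+01] turn [-0.0015  0.0006 -0.0017] tcp [0.5757 0.0166 0.199 ] t 2.1
```

```bash
python3 -m pendant '[{"delta_pos":[0.1,0,4],"turn":[0,0,0],"fingers":6},{"delta_pos":[0.1,0,8],"turn":[0,0,0],"fingers":6},{"delta_pos":[0.1,0,11],"turn":[0,0,0],"fingers":6},{"delta_pos":[0.1,0,13],"turn":[0,0,0],"fingers":6},{"delta_pos":[0.1,0,13.6],"turn":[0,0,0],"fingers":6},{"delta_pos":[0.1,0,13.6],"turn":[0,0,0],"fingers":6}]'
python3 - <<'E'
from h import *
plan([.5755,.0183,.063],.039)
I=cams.camera("side");cv2.imwrite("pics/side_g.png",cv2.resize(I[150:255,215:330],None,fx=5,fy=5,interpolation=cv2.INTER_CUBIC))
E
```

```text
t: 2.7
tcp_pos: [0.5754, 0.0174, 0.0634]
eef_rot: [-0.0, 0.694, 0.72, -0.0]
contact_force: [0.1, 0.2, 0.0]
width: 0.691
gripper_force: 0.0
cm [0.09 0.01 0.04] turn [-0.0011  0.0001 -0.0031] tcp [0.5754 0.0174 0.0634] t 2.7
```

View pics/side_g.png

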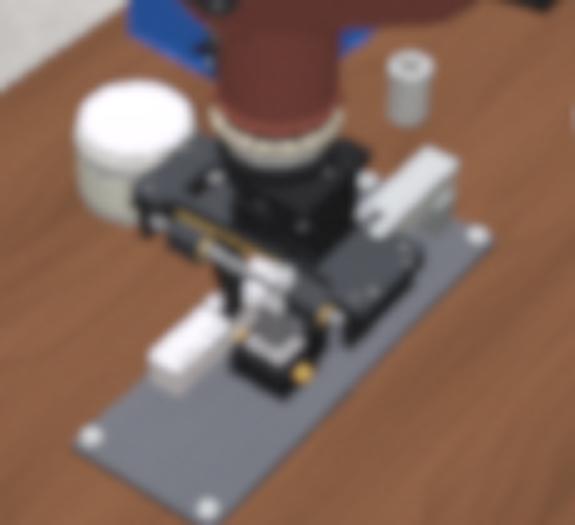

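The jaws straddle the plug at about (275,320), clear of the scale and the tin. I'll close them and pull up.

```bash
python3 -m pendant '[{"delta_pos":[0.05,0,0],"turn":[0,0,0],"fingers":1.5},{"delta_pos":[0.05,0,0],"turn":[0,0,0],"fingers":1.5},{"delta_pos":[0.05,0,0],"turn":[0,0,0],"fingers":1.5},{"delta_pos":[0.05,0,0],"turn":[0,0,0],"fingers":1.5},{"delta_pos":[0.05,0,0],"turn":[0,0,0],"fingers":1.5},{"delta_pos":[0.05,0,0],"turn":[0,0,0],"fingers":1.5},{"delta_pos":[0.05,0,0],"turn":[0,0,0],"fingers":1.5}]'; python3 -m pendant '[{"delta_pos":[0,0,-0.3],"turn":[0,0,0],"fingers":1.5},{"delta_pos":[0,0,-0.6],"turn":[0,0,0],"fingers":1.5},{"delta_pos":[0,0,-1],"turn":[0,0,0],"fingers":1.5},{"delta_pos":[0,0,-1.6],"turn":[0,0,0],"fingers":1.5},{"delta_pos":[0,0,-2.4],"turn":[0,0,0],"fingers":1.5},{"delta_pos":[0,0,-3.4],"turn":[0,0,0],"fingers":1.5},{"delta_pos":[0,0,-5],"turn":[0,0,0],"fingers":1.5},{"delta_pos":[0,0,-8],"turn":[0,0,0],"fingers":1.5},{"delta_pos":[0,0,-10],"turn":[0,0,0],"fingers":1.5},{"delta_pos":[0,0,-10],"turn":[0,0,0],"fingers":1.5}]'
python3 - <<'E'
from h import *
plan([.45,.3385,.16],.039)
I=cams.camera("side");cv2.imwrite("pics/side_l.png",cv2.resize(I[110:255,195:350],None,fx=4,fy=4,interpolation=cv2.INTER_CUBIC))
E
```

```text
t: 3.45
tcp_pos: [0.5758, 0.0197, 0.0636]
eef_rot: [-0.0, 0.693, 0.72, -0.0]
contact_force: [-0.6, 0.9, 0.9]
width: 0.252
gripper_force: 30.0
t: 4.45
tcp_pos: [0.5788, 0.0193, 0.1689]
eef_rot: [0.003, 0.694, 0.72, 0.003]
contact_force: [0.4, -0.4, -1.1]
width: 0.252
gripper_force: 30.0
cm [ 32.39 -11.66   0.76] turn [ 0.0086  0.0012 -0.0009] tcp [0.5788 0.0193 0.1689] t 4.45
```

View pics/side_l.png

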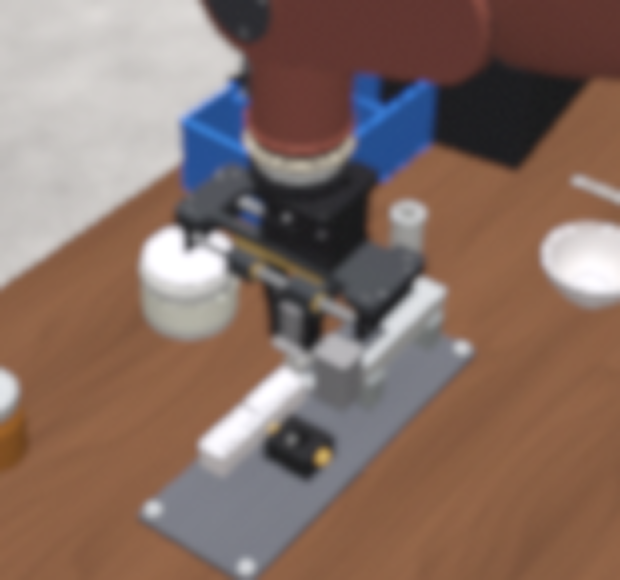

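The plug is out and held at about (295,330), and the socket at (300,440) is empty. Next I'll carry it to the tray.

```bash
python3 -m pendant '[{"delta_pos":[4,-1.4,0],"turn":[0,0,0],"fingers":1.5},{"delta_pos":[8,-2.9,0],"turn":[0,0,0],"fingers":1.5},{"delta_pos":[12,-4.3,0],"turn":[0,0,0],"fingers":1.5},{"delta_pos":[16,-5.8,0],"turn":[0,0,0],"fingers":1.5},{"delta_pos":[20,-7.2,0],"turn":[0,0,0],"fingers":1.5},{"delta_pos":[24,-8.6,0],"turn":[0,0,0],"fingers":1.5},{"delta_pos":[28,-10.1,0],"turn":[0,0,0],"fingers":1.5},{"delta_pos":[31,-11.2,0],"turn":[0,0,0],"fingers":1.5},{"delta_pos":[32.4,-11.7,0],"turn":[0,0,0],"fingers":1.5},{"delta_pos":[32.4,-11.7,0],"turn":[0,0,0],"fingers":1.5}]'; python3 -m pendant '[{"delta_pos":[0,0,0],"turn":[0,0,0],"fingers":1.5},{"delta_pos":[0,0,0],"turn":[0,0,0],"fingers":1.5}]'
python3 -c "
from h import *
plan([.455,.3385,.060],.039)"
```

```text
t: 5.5
tcp_pos: [0.4452, 0.3399, 0.1625]
eef_rot: [-0.0, 0.693, 0.721, -0.001]
contact_force: [-0.1, -0.1, -0.4]
width: 0.249
gripper_force: 30.0
t: 5.7
tcp_pos: [0.447, 0.3376, 0.1631]
eef_rot: [0.0, 0.694, 0.72, -0.0]
contact_force: [0.1, -0.3, -0.9]
width: 0.251
gripper_force: 30.0
cm [ 0.07  0.8  10.31] turn [-0.0005  0.0008 -0.0023] tcp [0.447  0.3376 0.1631] t 5.7
```

```bash
python3 -m pendant '[{"delta_pos":[0,0.8,3],"turn":[0,0,0],"fingers":1.5},{"delta_pos":[0,0.8,6],"turn":[0,0,0],"fingers":1.5},{"delta_pos":[0,0.8,8.5],"turn":[0,0,0],"fingers":1.5},{"delta_pos":[0,0.8,9.8],"turn":[0,0,0],"fingers":1.5},{"delta_pos":[0,0.8,10.1],"turn":[0,0,0],"fingers":1.5},{"delta_pos":[0,0.8,10.3],"turn":[0,0,0],"fingers":1.5},{"delta_pos":[0,0.8,10.4],"turn":[0,0,0],"fingers":1.5},{"delta_pos":[0,0.8,10.4],"turn":[0,0,0],"fingers":1.5}]'
```

```text
t: 6.5
tcp_pos: [0.4555, 0.3397, 0.0609]
eef_rot: [0.0, 0.694, 0.72, 0.001]
contact_force: [-0.2, -0.1, -0.9]
width: 0.254
gripper_force: 30.0
```

```bash
python3 -m pendant '[{"delta_pos":[0,0,0.1],"turn":[0,0,0],"fingers":1.5},{"delta_pos":[0,0,0.15],"turn":[0,0,0],"fingers":1.5},{"delta_pos":[0,0,0.15],"turn":[0,0,0],"fingers":1.5}]'
```

```text
t: 6.8
tcp_pos: [0.4547, 0.3393, 0.0583]
eef_rot: [0.0, 0.693, 0.72, 0.0]
contact_force: [0.0, 0.9, -1.9]
width: 0.252
gripper_force: 30.0
```

```bash
python3 -m pendant '[{"delta_pos":[0,0,0.05],"turn":[0,0,0],"fingers":1.8},{"delta_pos":[0,0,0.05],"turn":[0,0,0],"fingers":2.4},{"delta_pos":[0,0,0.05],"turn":[0,0,0],"fingers":3},{"delta_pos":[0,0,0.05],"turn":[0,0,0],"fingers":4},{"delta_pos":[0,0,0.05],"turn":[0,0,0],"fingers":5},{"delta_pos":[0,0,0.05],"turn":[0,0,0],"fingers":5},{"delta_pos":[0,0,-2],"turn":[0,0,0],"fingers":5},{"delta_pos":[0,0,-6],"turn":[0,0,0],"fingers":5},{"delta_pos":[0,0,-10],"turn":[0,0,0],"fingers":7},{"delta_pos":[0,0,-13],"turn":[0,0,0],"fingers":8.7}]'; python3 -m pendant '[{"delta_pos":[0,0,0],"turn":[0,0,0],"fingers":8.7},{"delta_pos":[0,0,0],"turn":[0,0,0],"fingers":8.7}]'
python3 - <<'E'
from h import *
I=cams.camera("side");cv2.imwrite("pics/side_t.png",cv2.resize(I[150:350,150:350],None,fx=3,fy=3,interpolation=cv2.INTER_CUBIC))
plan([.5784,-.0363,.185],.039)
E
```

```text
t: 7.8
tcp_pos: [0.4552, 0.3396, 0.1908]
eef_rot: [0.0, 0.694, 0.72, 0.001]
contact_force: [0.7, 0.2, 0.9]
width: 0.68
gripper_force: 0.0
t: 8.0
tcp_pos: [0.455, 0.3394, 0.1888]
eef_rot: [0.0, 0.694, 0.72, 0.001]
contact_force: [-0.3, 0.4, -0.3]
width: 0.853
gripper_force: 0.0
cm [-37.97  10.99   0.24] turn [-0.0009  0.0005 -0.001 ] tcp [0.4542 0.3389 0.1873] t 8.05
```

View pics/side_t.png

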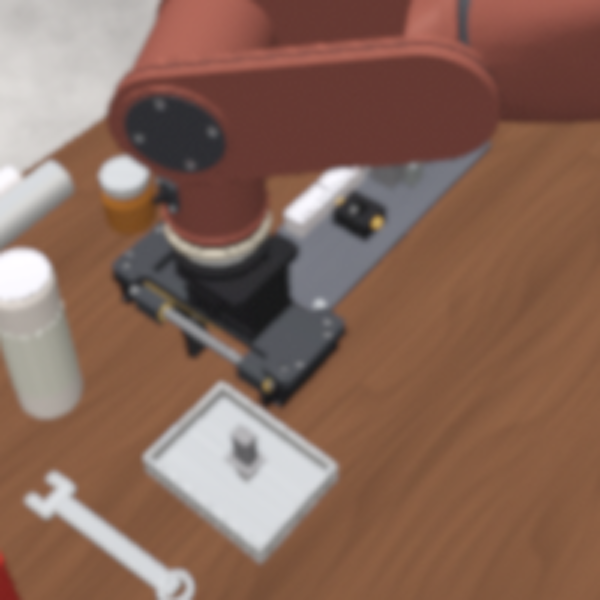

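The plug stands upright mid-tray at (245,452). On to the grip.

```bash
python3 -m pendant '[{"delta_pos":[-38,11,0],"turn":[0,0,0],"fingers":8.7},{"delta_pos":[-38,11,0],"turn":[0,0,0],"fingers":8.7},{"delta_pos":[-38,11,0],"turn":[0,0,0],"fingers":8.7},{"delta_pos":[-38,11,0],"turn":[0,0,0],"fingers":8.7},{"delta_pos":[-38,11,0],"turn":[0,0,0],"fingers":8.7},{"delta_pos":[-38,11,0],"turn":[0,0,0],"fingers":8.7},{"delta_pos":[-38,11,0],"turn":[0,0,0],"fingers":8.7},{"delta_pos":[-38,11,0],"turn":[0,0,0],"fingers":8.7},{"delta_pos":[-38,11,0],"turn":[0,0,0],"fingers":8.7},{"delta_pos":[-38,11,0],"turn":[0,0,0],"fingers":8.7}]'; python3 -m pendant '[{"delta_pos":[0,0,0],"turn":[0,0,0],"fingers":8.7},{"delta_pos":[0,0,0],"turn":[0,0,0],"fingers":8.7}]'
python3 -c "
from h import *
plan([.5784,-.0363,.078],.039)"
```

```text
t: 9.05
tcp_pos: [0.5778, -0.0371, 0.1857]
eef_rot: [-0.002, 0.694, 0.719, -0.001]
contact_force: [0.3, -0.0, -0.1]
width: 0.999
gripper_force: 0.0
t: 9.25
tcp_pos: [0.5782, -0.0348, 0.1872]
eef_rot: [-0.001, 0.693, 0.721, -0.0]
contact_force: [0.4, 0.0, -0.1]
width: 1.002
gripper_force: 0.0
cm [-0.16  0.03 10.92] turn [-0.0015 -0.0006  0.0009] tcp [ 0.5782 -0.0348  0.1872] t 9.25
```

```bash
python3 -m pendant '[{"delta_pos":[-0.1,0,4],"turn":[0,0,0],"fingers":8.7},{"delta_pos":[-0.1,0,8],"turn":[0,0,0],"fingers":8.7},{"delta_pos":[-0.1,0,10],"turn":[0,0,0],"fingers":8.7},{"delta_pos":[-0.1,0,10.9],"turn":[0,0,0],"fingers":8.7},{"delta_pos":[-0.1,0,10.9],"turn":[0,0,0],"fingers":8.7},{"delta_pos":[-0.1,0,10.9],"turn":[0,0,0],"fingers":8.7}]'; python3 -m pendant '[{"delta_pos":[0,0,0],"turn":[0,0,0],"fingers":3},{"delta_pos":[0,0,0],"turn":[0,0,0],"fingers":3},{"delta_pos":[0,0,0],"turn":[0,0,0],"fingers":3},{"delta_pos":[0,0,0],"turn":[0,0,0],"fingers":3},{"delta_pos":[0,0,0],"turn":[0,0,0],"fingers":3},{"delta_pos":[0,0,0],"turn":[0,0,0],"fingers":3},{"delta_pos":[0,0,0],"turn":[0,0,0],"fingers":3},{"delta_pos":[0,0,0],"turn":[0,0,0],"fingers":3},{"delta_pos":[0,0,0],"turn":[0,0,0],"fingers":3}]'
python3 -c "
from h import *
plan([.5784,-.0363,.078],.039)
print(sensors.observe()['width']*87)"
```

```text
t: 9.85
tcp_pos: [0.58, -0.0369, 0.0804]
eef_rot: [0.001, 0.693, 0.721, 0.001]
contact_force: [0.3, 0.2, 0.4]
width: 0.999
gripper_force: 0.0
t: 10.75
tcp_pos: [0.5775, -0.0374, 0.079]
eef_rot: [-0.001, 0.693, 0.72, -0.001]
contact_force: [-5.9, -1.0, 4.3]
width: 0.421
gripper_force: 30.0
cm [0.11 0.1  0.1 ] turn [-0.0038 -0.0001 -0.0008] tcp [ 0.5775 -0.0374  0.079 ] t 10.75
36.633345134191096
```

The opening is 36.6 mm, so the button is squeezed in. Now I'll draw the arm out.

```bash
python3 -m pendant '[{"delta_pos":[0.5,0,0],"turn":[0,0,0],"fingers":3},{"delta_pos":[1.2,0,0],"turn":[0,0,0],"fingers":3},{"delta_pos":[2,0,0],"turn":[0,0,0],"fingers":3},{"delta_pos":[3,0,0],"turn":[0,0,0],"fingers":3},{"delta_pos":[4,0,0],"turn":[0,0,0],"fingers":3},{"delta_pos":[4.8,0,0],"turn":[0,0,0],"fingers":3},{"delta_pos":[5.4,0,0],"turn":[0,0,0],"fingers":3},{"delta_pos":[5.4,0,0],"turn":[0,0,0],"fingers":3},{"delta_pos":[5.4,0,0],"turn":[0,0,0],"fingers":3},{"delta_pos":[5.4,0,0],"turn":[0,0,0],"fingers":3}]'
python3 - <<'E'
from h import *
s=sensors.observe();print(s['width']*87,s['tcp_pos'])
for n,(r,c,f) in dict(top=((160,230),(205,300),8),side=((165,255),(225,320),6)).items():
    I=cams.camera(n);cv2.imwrite(f"pics/{n}_f.png",cv2.resize(I[r[0]:r[1],c[0]:c[1]],None,fx=f,fy=f,interpolation=cv2.INTER_CUBIC))
E
```

```text
t: 11.75
tcp_pos: [0.5754, 0.0159, 0.079]
eef_rot: [-0.001, 0.693, 0.721, -0.002]
contact_force: [-6.2, -3.1, 4.2]
width: 0.42
gripper_force: 30.0
36.52239453588364 [0.57543272 0.01588454 0.07896902]
```

View pics/side_f.png

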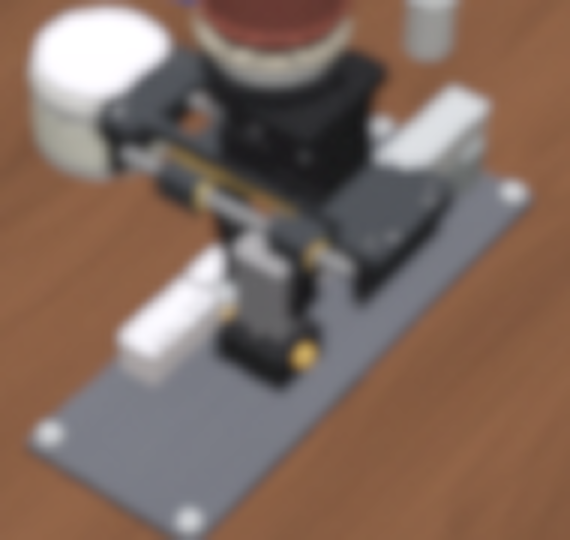

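View pics/top_f.png

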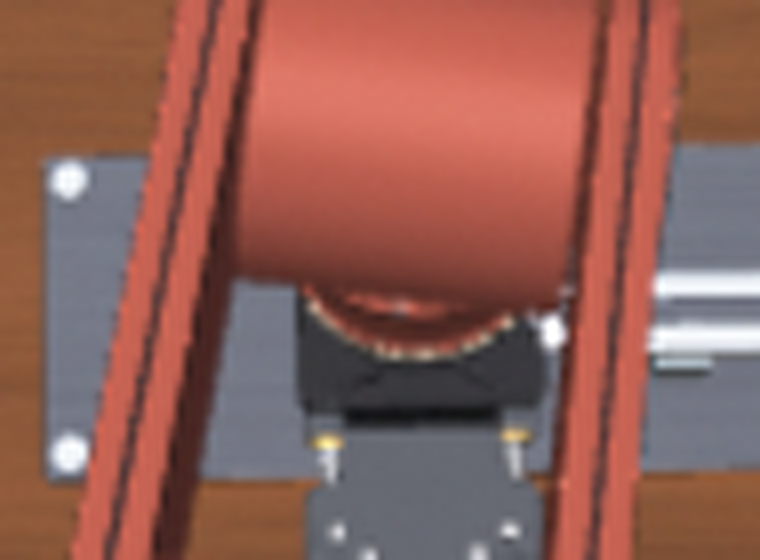

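Both views hide the pointer itself. The grip's +y face is visible in the side view, with its bottom edge at about (240,325)-(290,343), so I'll check that against a projection at 54 mm travel and get an averaged TCP.

Run:
```python
from h import *
a=.0393;R=np.array([[np.cos(a),-np.sin(a)],[np.sin(a),np.cos(a)]])
sc=np.array([.58789,-.0186]);g=sc+R@[-.0105,.0075]
for y in(.040,.044,.048):
  P=[[*(g+R@[x,y]),z] for x,z in((.018,.042),(-.018,.042),(-.018,.06))]
  print(y,((proj("side",P)-[225,165]+.5)*6-.5).round(0).tolist())
# calibration check of side on known fixed points: screws, mark ends, scale end corners (top-view derived)
P=[[.6315,.1463,.012],[.5314,.1427,.012],[*(g+R@[.0605,.089]),.036],[*(g+R@[.0355,.089]),.036]]
print(((proj("side",P)-[225,165]+.5)*6-.5).round(0).tolist())
t=[]
for _ in range(6): cams.camera("side"); t.append(sensors.observe()["tcp_pos"])
print(np.mean(t,0),np.std(t,0),sensors.observe()["width"]*87)
I=cams.camera("side");cv2.imwrite("pics/side_e.png",cv2.resize(I[190:235,245:290],None,fx=12,fy=12,interpolation=cv2.INTER_CUBIC))
```

```text
0.04 [[231.0, 317.0], [281.0, 345.0], [282.0, 323.0]]
0.044 [[226.0, 321.0], [277.0, 349.0], [277.0, 327.0]]
0.048 [[222.0, 325.0], [273.0, 353.0], [273.0, 332.0]]
[[46.0, 439.0], [185.0, 525.0], [120.0, 340.0], [154.0, 360.0]]
[0.57544774 0.01577357 0.07898147] [1.84395644e-05 1.27397229e-05 9.98605699e-06] 36.67453120456467
```

View pics/side_e.png

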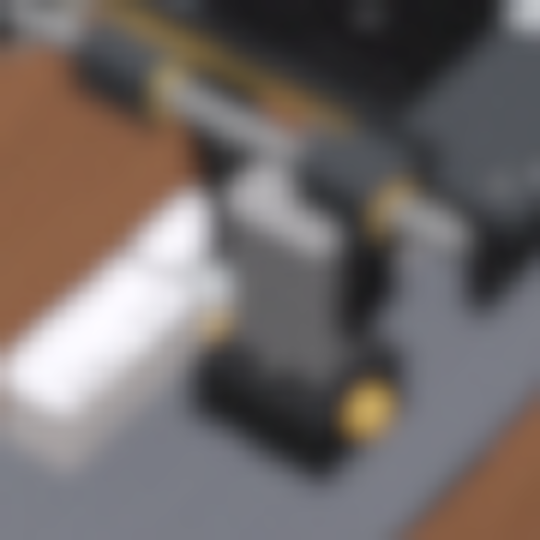

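The crop shows the grip standing over the socket, level with the long mark near (140-195,262-288). I'll cross-check numerically: the mark-to-grip distance from the parked side view, and the mark position relative to the socket.

Run:
```python
from h import *
a=.0393;R=np.array([[np.cos(a),-np.sin(a)],[np.sin(a),np.cos(a)]])
g=np.array([.58789,-.0186])+R@[-.0105,.0075]
S=lambda u,v,z:R.T@(onz("side",((u+.5)/7-.5+225,(v+.5)/7-.5+170),z)-g)*1000
print("mark",S(218,290,.036),S(250,305,.036),"griptop",S(380,192,.098),"plugtop",S(320,275,.082))
A=cv2.imread("pics/side0.png",0).astype(np.float32);B=cams.camera("side");B=cv2.cvtColor(B,6).astype(np.float32)
def prof(I,x,z,ys):
    p=proj("side",[[*(g+R@[x,y])/1,z] for x,y in[(x/1000,y/1000) for y in ys]]).astype(np.float32)
    return cv2.remap(I,p[None,:,0].copy(),p[None,:,1].copy(),cv2.INTER_CUBIC)[0].round().astype(int)
ys=np.arange(-40,20,3)
# along gauge y on grip's near -x side edge / +y face, z=.05, and along pointer line
for x,z in((.0,.05),(-10,.05),(26,.041),(32,.041),(38,.041)):
    print(x,z,"\n P",prof(A,x,z,ys),"\n N",prof(B,x,z,ys+54))
print(ys)
```

```text
mark [60.64727414 26.83707497] [41.46048759 25.28787906] griptop [  1.22220165 -27.06849154] plugtop [-0.2974204 23.6578754]
0.0 0.05 
 P [ 90  91  92  93  93  93  92  92  92  94  97 103 109 112 113 110 106  99
  94  92] 
 N [ 87  93  99 100 100  99  99  99  98  96  89  75  62  51  46  39  34  33
  40  58]
-10 0.05 
 P [ 88  88  89  89  91  92  93  93  94  95 100 105 111 115 117 117 115 113
 108 102] 
 N [ 35  43  55  70  83  95  99 100  97  93  83  74  62  55  46  40  33  31
  38  53]
26 0.041 
 P [ 95 100 114 130 147 154 153 147 149 155 164 170 171 168 157 143 128 126
 132 138] 
 N [101 103 117 134 153 162 167 168 164 162 156 156 154 158 158 162 159 160
 159 161]
32 0.041 
 P [111 132 155 175 187 188 186 182 184 185 188 188 188 185 181 178 177 180
 180 183] 
 N [107 127 155 181 193 196 191 190 190 192 191 192 189 193 195 195 192 190
 190 189]
38 0.041 
 P [126 144 164 183 196 208 214 222 223 224 220 219 218 216 217 218 219 218
 220 219] 
 N [109 141 170 192 201 206 215 224 230 228 231 229 230 231 236 233 233 229
 225 222]
[-40 -37 -34 -31 -28 -25 -22 -19 -16 -13 -10  -7  -4  -1   2   5   8  11
  14  17]
```

The profiles match for 54 mm of travel to within about 1 mm. The side view puts the mark 53 mm beyond the parked grip and the top view 54 mm, well within the 4 mm allowed. I'll hand it in.

```bash
python3 -c "
from cell import sensors,workorder
s=sensors.observe();print(s['width']*87,s['gripper_force'],s['t'])
print(workorder.sign_off())"
```

```text
36.75172455440955 29.999599680304527 12.25
the job is handed in; nothing more can be done
None
```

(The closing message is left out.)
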